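# Put the whiteboard markers away by colour

## Task

Put away the four whiteboard markers that lie on the front right part of the desk: lay each one in the tray of its own cap's colour, lying flat on the tray's floor with both ends inside, either way round. Leave the two ballpoint pens that lie among them where they are.

Things in the scene. Friction and masses are not known exactly. Their poses are not given: they have to be found in the camera images.
- marker_red: whiteboard marker, white barrel, red cap, 132 mm long, about 16 mm thick, 18 g, lying flat (solid for gripping: 12 mm wide and 15 mm high; does not roll). Origin: middle of its length, on its underside; z up; length along y: grip across x. Tall books stand 0.75 m ahead of the base: draw back before turning the gripper. The red marker far back beside the pen pot is not meant
- marker_blue: whiteboard marker, white barrel, blue cap, 138 mm long, about 13 mm thick, 18 g, lying flat (solid for gripping: 10 mm wide and 13 mm high; does not roll). Origin: middle of its length, on its underside; z up; length along y: grip across x. Tall books stand 0.75 m ahead of the base: draw back before turning the gripper
- marker_green: whiteboard marker, white barrel, green cap, 132 mm long, about 16 mm thick, 18 g, lying flat (solid for gripping: 12 mm wide and 15 mm high; does not roll). Origin: middle of its length, on its underside; z up; length along y: grip across x. Tall books stand 0.75 m ahead of the base: draw back before turning the gripper
- marker_black: whiteboard marker, white barrel, black cap, 132 mm long, about 16 mm thick, 18 g, lying flat (solid for gripping: 12 mm wide and 15 mm high; does not roll). Origin: middle of its length, on its underside; z up; length along y: grip across x. Tall books stand 0.75 m ahead of the base: draw back before turning the gripper
- tray_red: a shallow open red plastic tray, fixed to the desk, long enough for one marker: outside 72 mm (its x) by 162 mm (its y, the long way) by 11 mm high, walls and floor 3 mm thick, so inside 66 by 156 mm and 8 mm deep. Origin: centre of its underside, on the desk top; z up
- tray_blue: a shallow open blue plastic tray, fixed to the desk, long enough for one marker: outside 72 mm (its x) by 162 mm (its y, the long way) by 11 mm high, walls and floor 3 mm thick, so inside 66 by 156 mm and 8 mm deep. Origin: centre of its underside, on the desk top; z up
- tray_green: a shallow open green plastic tray, fixed to the desk, long enough for one marker: outside 72 mm (its x) by 162 mm (its y, the long way) by 11 mm high, walls and floor 3 mm thick, so inside 66 by 156 mm and 8 mm deep. Origin: centre of its underside, on the desk top; z up
- tray_black: a shallow open black plastic tray, fixed to the desk, long enough for one marker: outside 72 mm (its x) by 162 mm (its y, the long way) by 11 mm high, walls and floor 3 mm thick, so inside 66 by 156 mm and 8 mm deep. Origin: centre of its underside, on the desk top; z up
- pen_red: a thin red ballpoint pen (not a marker), 145 mm long along its y axis, 12 mm wide, 9 mm high, 8 g, lying loose among the markers; origin: middle of its underside
- pen_white: a thin white ballpoint pen with green ends (not a marker), 145 mm long along its y axis, 11 mm wide, 9 mm high, 8 g, lying loose among the markers; origin: middle of its underside

How it is judged:
At the end, for the whole second after the job is handed in: Each marker lies released and at rest on the floor of the tray of its own colour: its middle within 29 mm across and 15 mm along of the tray's centre, its length within 0.5 rad of the tray's, level within 0.04 rad (no end propped on a rim). Both pens are within 2 cm of where they lay (x of marker_red in the frame of tray_red between -0.029 and 0.029 m and y of marker_red in the frame of tray_red between -0.015 and 0.015 m and z of marker_red in the frame of tray_red below 0.022 m and angle between the y axis of marker_red and the y axis of tray_red, either way round below 0.5 rad and angle between marker_red's own y axis and vertical between 1.5308 and 1.6108 rad and linear speed of each of marker_red, marker_blue, marker_green, marker_black below 0.02 m/s and contact force between each of marker_red, marker_blue, marker_green, marker_black and the fingers below 0.05 N and x of marker_blue in the frame of tray_blue between -0.029 and 0.029 m and y of marker_blue in the frame of tray_blue between -0.015 and 0.015 m and z of marker_blue in the frame of tray_blue below 0.022 m and angle between the y axis of marker_blue and the y axis of tray_blue, either way round below 0.5 rad and angle between marker_blue's own y axis and vertical between 1.5308 and 1.6108 rad and x of marker_green in the frame of tray_green between -0.029 and 0.029 m and y of marker_green in the frame of tray_green between -0.015 and 0.015 m and z of marker_green in the frame of tray_green below 0.022 m and angle between the y axis of marker_green and the y axis of tray_green, either way round below 0.5 rad and angle between marker_green's own y axis and vertical between 1.5308 and 1.6108 rad and x of marker_black in the frame of tray_black between -0.029 and 0.029 m and y of marker_black in the frame of tray_black between -0.015 and 0.015 m and z of marker_black in the frame of tray_black below 0.022 m and angle between the y axis of marker_black and the y axis of tray_black, either way round below 0.5 rad and angle between marker_black's own y axis and vertical between 1.5308 and 1.6108 rad); the robot touches nothing.
It fails at once if the red pen is moved more than 2 cm from where it lay (distance of pen_red from where it was at the start of the episode above 0.02 m).
It fails at once if the white pen is moved more than 2 cm from where it lay (distance of pen_white from where it was at the start of the episode above 0.02 m).
It also fails if it takes over 109 s, if anything falls off the work surface, if the arm or the gripper's body presses on something with over 40 N, if the wrist force passes 120 N, or if a joint passes its speed limit or range.

## Robot

A 6-joint arm with a two-finger parallel gripper is mounted at the origin on a cart in front of the work surface, level with it; the furniture and walls round the work are solid. World frame = base frame: x ahead of the robot, y to its left, z up, the work surface at z = 0. Lengths are in m, angles in rad, forces in N, time in s.
With the tool pointing down it reaches from about 0.375 to 0.975 m from the base axis. Payload 3.8 kg.
Tool frame: the origin (TCP) lies on the centre line of the jaws, within the pads' length; the fingertips stand 8 mm ahead of it and the grasp point (between the pads) lies 11 mm behind it; y points along the fingers, z is the direction in which the jaws open and shut, and the axes are right-handed (so a half turn about y gives the same grasp; the last joint's range is limited). The gripper opens to 88 mm and grips with 3 to 60 N. Pads are 18 mm wide; open, the fingers measure 123 mm over their backs; the gripper's body (75 mm by 187 mm) begins 45 mm behind the grasp point.
Start: joints at [1.256, 0.264, 1.604, -0, 1.274, -0.037], TCP at [0.185, 0.649, 0.247] pointing down, gripper open.
Joint ranges: [-2.63, 2.63], [-0.94, 2.18], [0.31, 2.57], [-1.31, 4.45], [0, 2.66], [-2.55, 2.55]. Speed limits (rad/s): [2.57, 2.57, 3.14, 3.14, 3.14, 3.14].

## Interface

Orientations are given as a unit quaternion [x, y, z, w].
In Python, from cell import telemetry, cams, sign_off gives the robot as it stands.
- The arm moves only by the shell command python3 -m crank 'ROWS' [FORCE]. ROWS is JSON, a list of rows, each an object with "dr": the turn, a rotation vector about the tool's x, y, z in degrees, a list of three; "dp": the shift along the tool's x, y, z in m, a list of three; "fingers": the gripper's target within -1 to 1 (shut at 1, half-way at 0, fully open at -1). A call has 1 to 12 rows; each row is the pose to reach, as a shift and turn from the pose commanded when the call began, along the tool's axes at that moment; what a row does not reach only later rows make up. A row lasts 1/8 s, in which the tool goes at most 62.5 mm and 10.7 degrees, less where a joint would pass 70% of its speed; a pose out of reach is approached as far as the arm can. A call with a gripper value outside its range is refused whole. The fingers move at their own pace and stop on an object; FORCE is the grip in N (left out, the last holds). Time passes only in rows, so rows that repeat a pose let the fingers close. It gives the time, the measured TCP pose, the force and the opening at its end, in the units of the state.
- telemetry.get_obs(): the state, without advancing time (a new reading comes with each control period).
- cams.grab_frame(name): name is "scene" or "side" or "wrist"; returns the picture (480x640x3 uint8, red, green, blue); there is no depth.
- cams.calibration(name): a dict with "intrinsics" (3x3 intrinsics, pixels), "rvec" (rotation vector, rad) and "tvec" (3), from world to camera coordinates, as OpenCV has them; the wrist camera has in their place "hand_eye" (4x4, takes a point from camera to tool coordinates, whose origin is the TCP and whose axes are the tool frame's). Camera axes: x right, y down, z forward; pixel columns grow to the right and rows downward; lengths in m; the calibration is good to about 2 mm. A picture is of the moment at which its call begins: read the wrist's pose just before it. calibration takes no time and is no camera call.
- sign_off(): hands the job in, once; it reports no verdict.
The state is a dict: "clock": time; "joint_pos": joint angles; "qvel": joint speeds; "effort": joint torques, N m; "ee_pos": TCP position; "tool_rot": TCP orientation; "contact_force": force on the tool from outside, world axes, zero at the start; "wrist_torque": the same for the moment, N m; "gripper_width": finger opening in m.
Only numpy, scipy, OpenCV 4.12 (cv2) and the standard library are available. Lean on these libraries where they do the work, as an engineer would, in place of code of your own. Each camera call takes 0.05 s, during which the arm holds its last target.

## Working session

There is one attempt and no reset: what is moved stays moved. The work goes in short steps, Python scripts to look and compute and a shell command to move; the robot and the scene stay as the last step left them, time stands still between calls to the robot, and variables do not carry over. Pictures are saved under pics/ and viewed, and the job is handed in when it is done.

```bash
ls; mkdir -p pics; python3 - <<'E'
from cell import telemetry, cams
import cv2
o=telemetry.get_obs()
for k,v in o.items(): print(k,v)
for n in ("scene","side","wrist"):
    im=cams.grab_frame(n); cv2.imwrite(f"pics/{n}0.png",im[:,:,::-1])
    print(n,cams.calibration(n))
E
```

```text
pics
clock 0.0
joint_pos [ 1.25611968e+00  2.64720932e-01  1.60534240e+00 -6.50243836e-06
  1.27366884e+00 -3.69135334e-02]
qvel [ 0.00083449 -0.00054588 -0.00134579  0.00078613 -0.0015748  -0.00186916]
effort [ 8.16440806e-04 -5.02107060e+01 -3.56876814e+01  7.28318025e-02
  2.93402444e-02 -1.81714177e-04]
ee_pos [0.18489349 0.64848678 0.24542674]
tool_rot [ 0.70104322 -0.09801811  0.09775785 -0.6995529 ]
contact_force [ 0.76298552 -0.35791602  0.38827615]
wrist_torque [-0.04355376  0.03114219  0.04345852]
gripper_width 0.08798060613646723
scene {'intrinsics': array([[459.16605381,   0.        , 324.60961323],
       [  0.        , 459.16605381, 236.89971984],
       [  0.        ,   0.        ,   1.        ]]), 'rvec': array([ 1.1312344 , -2.23843268,  1.06327534]), 'tvec': array([0.30875654, 0.30173544, 0.53463623])}
side {'intrinsics': array([[505.29282353,   0.        , 331.94679865],
       [  0.        , 505.29282353, 238.66124142],
       [  0.        ,   0.        ,   1.        ]]), 'rvec': array([ 2.24661719, -0.63344381,  0.25348935]), 'tvec': array([-0.44559478,  0.18896406,  0.85396104])}
wrist {'intrinsics': array([[350.2932622 ,   0.        , 322.11025474],
       [  0.        , 350.2932622 , 239.96447729],
       [  0.        ,   0.        ,   1.        ]]), 'hand_eye': array([[ 2.30138409e-04,  9.60470951e-01,  2.78380134e-01,
        -7.33006136e-02],
       [-4.06554992e-04, -2.78380029e-01,  9.60470923e-01,
        -1.37828961e-01],
       [ 9.99999891e-01, -3.34218083e-04,  3.26418323e-04,
        -6.50237626e-04],
       [ 0.00000000e+00,  0.00000000e+00,  0.00000000e+00,
         1.00000000e+00]])}
```

View pics/scene0.png

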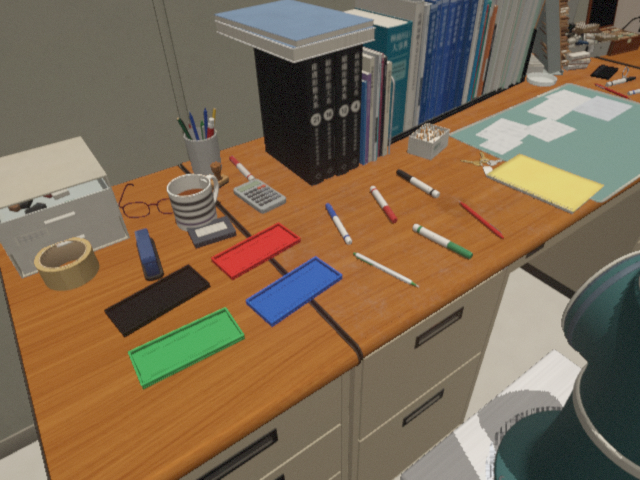

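View pics/side0.png

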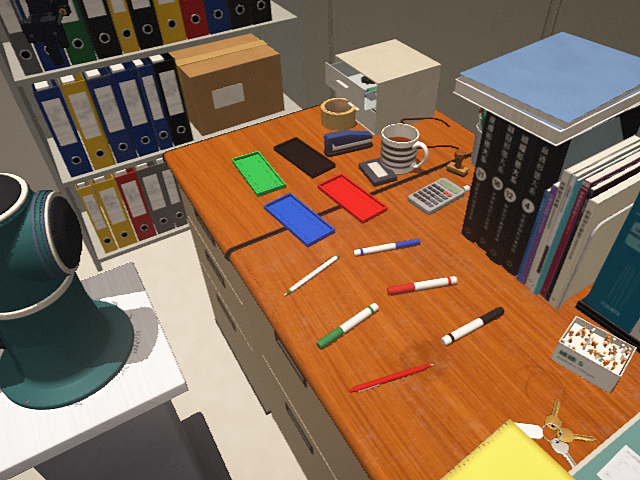

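View pics/wrist0.png

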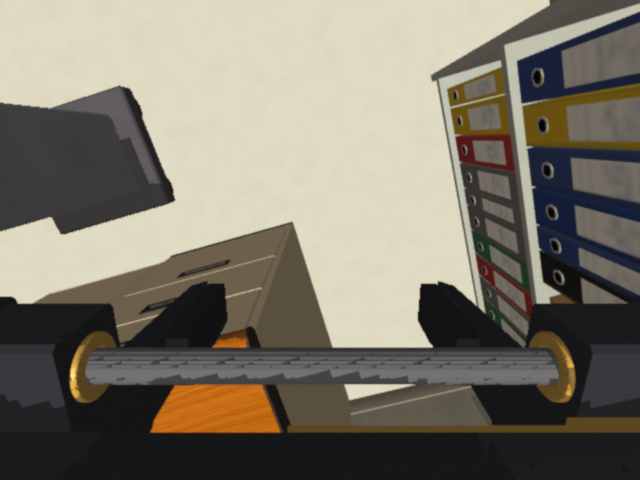

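The scene view shows the trays near (256,250) red, (295,290) blue, (157,298) black and (186,346) green. The markers are at (338,223) blue, (382,203) red, (417,183) black and (442,240) green, and the pens at (385,269) white and (480,218) red. The side view shows the same objects without occlusion. Next I'll segment and measure in both views.

```bash
cat > h.py <<'E'
import numpy as np, cv2
from cell import telemetry, cams
from scipy.spatial.transform import Rotation as R
def ray(n,uv,z):
    c=cams.calibration(n); K=c["intrinsics"]; Rm=cv2.Rodrigues(c["rvec"])[0]; t=c["tvec"]
    uv=np.atleast_2d(uv).astype(float)
    d=np.linalg.solve(K,np.c_[uv,np.ones(len(uv))].T); d=(Rm.T@d).T; o=-Rm.T@t
    s=(z-o[2])/d[:,2]; return o+d*s[:,None]
def proj(n,P):
    c=cams.calibration(n); return cv2.projectPoints(np.atleast_2d(P).astype(float),c["rvec"],c["tvec"],c["intrinsics"],None)[0][:,0]
ROI={"scene":dict(mblue=(338,223),mred=(382,203),mblack=(417,183),mgreen=(442,240),pwhite=(385,269),pred=(480,218),tred=(256,250),tblue=(295,290),tblack=(157,298),tgreen=(186,346)),
"side":dict(mblue=(388,247),mred=(422,285),mblack=(473,325),mgreen=(348,326),pwhite=(312,276),pred=(392,377),tred=(351,198),tblue=(299,219),tblack=(304,157),tgreen=(258,172))}
def measure(n,im,names=None,rad=60,save=None):
    hsv=cv2.cvtColor(im,cv2.COLOR_RGB2HSV).astype(int)
    H,S,V=hsv[...,0],hsv[...,1],hsv[...,2]
    orange=(H>=7)&(H<=20)&(S>110)
    m=(~orange)&~((H<7)&(S>0)&(V<95)&(S>130))
    m=m.astype(np.uint8)
    k,lab=cv2.connectedComponents(m,connectivity=8)
    vis=im[:,:,::-1].copy(); out={}
    for name,(u,v) in ROI[n].items():
        if names and name not in names: continue
        w=lab[v-8:v+9,u-8:u+9]; w=w[w>0]
        if len(w)==0: print(n,name,"none");continue
        l=np.bincount(w).argmax(); mk=lab==l
        ys,xs=np.nonzero(mk)
        z={"m":.0075,"p":.0045,"t":.011}[name[0]]
        P=ray(n,np.c_[xs,ys],z)[:,:2].astype(np.float32)
        (cx,cy),(a,b),th=cv2.minAreaRect(P*1000)
        box=cv2.boxPoints(((cx,cy),(a,b),th)); e=[box[1]-box[0],box[2]-box[1]]
        e=max(e,key=np.linalg.norm); ang=np.degrees(np.arctan2(e[1],e[0]))
        ang=(ang+90)%180-90
        out[name]=(cx,cy,max(a,b),min(a,b),ang); 
        print(n,name,"c=%.0f,%.0f L=%.0f W=%.0f long axis deg=%.1f"%out[name],len(xs))
        q=proj(n,np.c_[box/1000,np.full(4,z)]); cv2.polylines(vis,[q.astype(np.int32)],True,(255,0,255),1)
    if save: cv2.imwrite(save,vis)
    return out
E
python3 - <<'E'
from h import *
for n in("scene","side"):
    im=cv2.imread(f"pics/{n}0.png")[:,:,::-1].copy(); measure(n,im,save=f"pics/{n}0m.png")
o=telemetry.get_obs(); print(R.from_quat(o["tool_rot"]).as_matrix().round(3))
E
```

```text
scene mblue c=597,-82 L=150 W=16 long axis deg=-17.7 315
scene mred c=593,-202 L=144 W=18 long axis deg=-19.4 290
scene mblack c=607,-321 L=139 W=27 long axis deg=-0.7 312
scene mgreen c=427,-207 L=138 W=25 long axis deg=8.7 539
scene pwhite c=434,-67 L=144 W=14 long axis deg=13.6 373
scene pred c=429,-327 L=135 W=12 long axis deg=-11.2 206
scene tred c=1525,-349 L=3644 W=2406 long axis deg=47.7 124097
scene tblue c=1525,-349 L=3644 W=2406 long axis deg=47.7 124097
scene tblack c=608,294 L=160 W=78 long axis deg=-82.0 2732
scene tgreen c=483,293 L=163 W=81 long axis deg=87.9 4501
side mblue c=599,-85 L=141 W=18 long axis deg=-17.6 419
side mred c=594,-203 L=136 W=19 long axis deg=-19.6 547
side mblack c=621,-322 L=116 W=16 long axis deg=-0.7 445
side mgreen c=428,-208 L=136 W=17 long axis deg=8.6 624
side pwhite c=436,-67 L=143 W=13 long axis deg=14.0 300
side pred c=433,-330 L=143 W=12 long axis deg=-11.6 494
side tred c=511,86 L=331 W=178 long axis deg=1.0 3801
side tblue c=511,86 L=331 W=178 long axis deg=1.0 3801
side tblack c=610,283 L=169 W=77 long axis deg=-81.9 897
side tgreen c=485,285 L=175 W=77 long axis deg=87.9 1376
[[ 0.962 -0.001  0.274]
 [-0.274 -0.002  0.962]
 [-0.    -1.    -0.002]]
```

```bash
python3 - <<'E'
from h import *
for n in("scene","side"):
    im=cv2.imread(f"pics/{n}0.png")[:,:,::-1].copy()
    hsv=cv2.cvtColor(im,cv2.COLOR_RGB2HSV).astype(int); H,S,V=hsv[...,0],hsv[...,1],hsv[...,2]
    for name,m in (("tred",((H<5)|(H>172))&(S>170)),("tblue",(H>100)&(H<130)&(S>120)),("tgreen",(H>50)&(H<80)&(S>120))):
        k,lab=cv2.connectedComponents(m.astype(np.uint8)); u,v=ROI[n][name]; mk=lab==lab[v,u]
        ys,xs=np.nonzero(mk); P=ray(n,np.c_[xs,ys],.009)[:,:2]*1000
        print(n,name,cv2.minAreaRect(P.astype(np.float32)),len(xs))
# landmarks, scene pixels at desk
pts=dict(mugbase=(196,224),mugtopL=(168,185),boxfront=(25,270),boxright=(128,235),tape=(65,285),bookfront=(315,180),calcnear=(265,210),stapler=(152,278),booktopnear=(313,57))
for k,p in pts.items(): print(k,ray("scene",p,0).round(3))
print("side mugbase",ray("side",(398,172),0).round(3),"bookfront",ray("side",(468,235),0).round(3),"boxcorner",ray("side",(375,125),0).round(3))
E
```

```text
scene tred ((622.399169921875, 94.3030014038086), (81.82524108886719, 164.775390625), 7.043095111846924) 2231
scene tblue ((486.56396484375, 93.50155639648438), (78.87893676757812, 162.10829162597656), 7.522367000579834) 2875
scene tgreen ((484.2491760253906, 293.82489013671875), (160.5120849609375, 77.5681381225586), 87.5399398803711) 4062
side tred ((623.6126708984375, 88.28730010986328), (80.0965347290039, 170.78050231933594), 7.081508159637451) 1666
side tblue ((488.0191650390625, 87.36640930175781), (77.52923583984375, 170.68978881835938), 8.419339179992676) 1764
side tgreen ((485.88116455078125, 287.3450927734375), (174.2471923828125, 74.61824798583984), 87.2834701538086) 1304
mugbase [[0.781 0.153 0.   ]]
mugtopL [[0.969 0.143 0.   ]]
boxfront [[0.843 0.471 0.   ]]
boxright [[0.832 0.28  0.   ]]
tape [[0.753 0.419 0.   ]]
bookfront [[ 0.772 -0.147  0.   ]]
calcnear [[0.737 0.011 0.   ]]
stapler [[0.675 0.285 0.   ]]
booktopnear [[ 1.541 -0.672  0.   ]]
side mugbase [[0.777 0.118 0.   ]] bookfront [[ 0.765 -0.14  -0.   ]] boxcorner [[0.854 0.327 0.   ]]
```

```bash
python3 - <<'E'
import cv2,numpy as np
a=cv2.imread("pics/scene0m.png")[120:360,90:510]; b=cv2.imread("pics/side0m.png")[120:400,220:520]
cv2.imwrite("pics/a.png",cv2.resize(a,(798,456))); cv2.imwrite("pics/b.png",cv2.resize(b,(600,560)))
E
```

```text
(no output)
```

View pics/a.png

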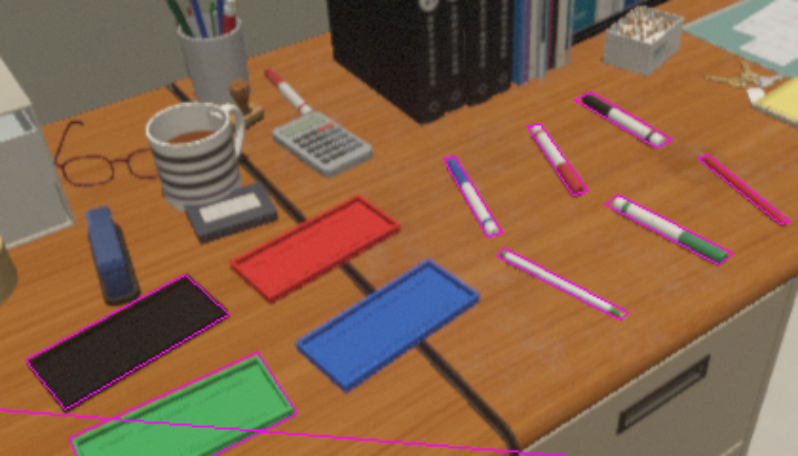

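View pics/b.png

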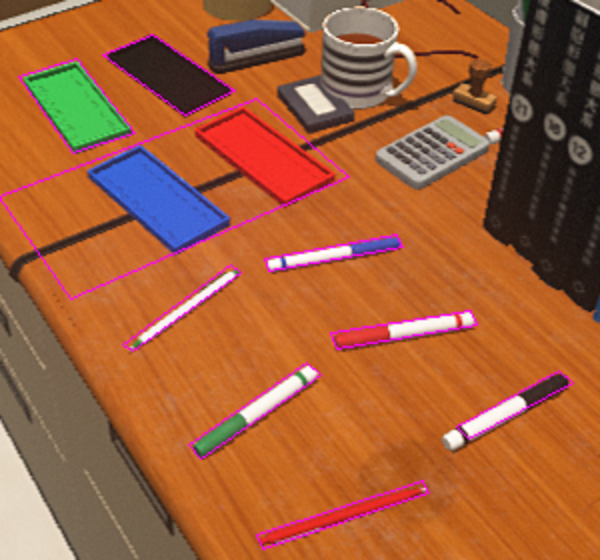

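```bash
python3 - <<'E'
import cv2,numpy as np
a=cv2.imread("pics/scene0.png")[160:205,385:450]; b=cv2.imread("pics/side0.png")[300:350,430:515]
a=cv2.resize(a,None,fx=9,fy=6*1.5,interpolation=0); b=cv2.resize(b,(765,450),interpolation=0)
cv2.imwrite("pics/a2.png",a);cv2.imwrite("pics/b2.png",b)
E
```

```text
(no output)
```

View pics/a2.png

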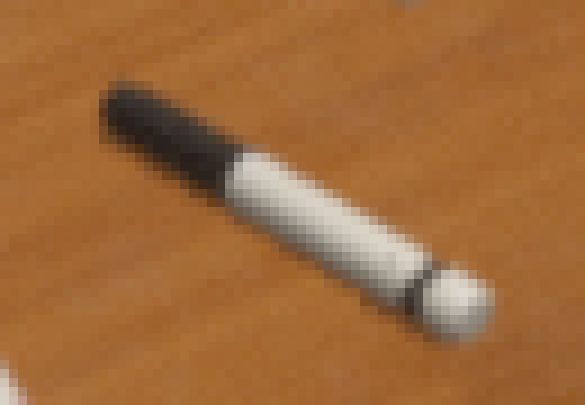

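View pics/b2.png

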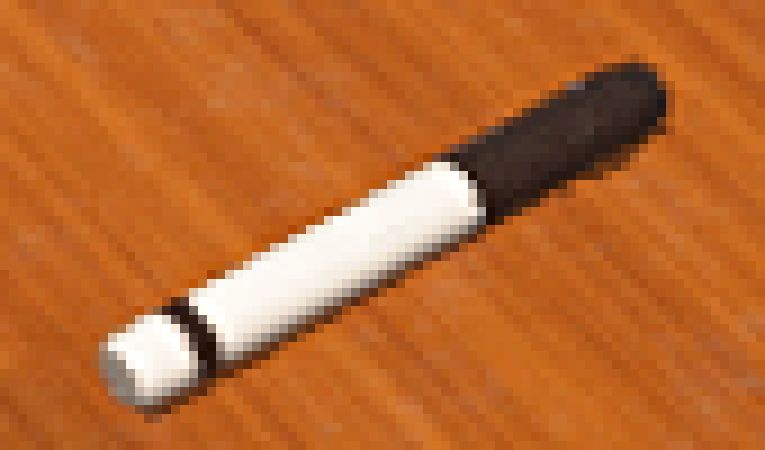

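```bash
python3 - <<'E'
from h import *
for n,a,b in(("scene",(397.2,171.5),(438.5,195.8)),("side",(503.5,310.2),(442.5,343.3))):
    P=ray(n,[a,b],.0075)[:,:2]*1000; d=P[0]-P[1]; print(n,P.round(),P.mean(0).round(),np.hypot(*d),np.degrees(np.arctan2(d[1],d[0])))
o=telemetry.get_obs()
T=np.eye(4);T[:3,:3]=R.from_quat(o["tool_rot"]).as_matrix();print(R.from_quat(o["tool_rot"]).as_euler("YXZ",degrees=True))
E
cat >> h.py <<'E'
def go(p,yaw,base=None):
    """dp,dr for target TCP p (m), tool x yaw deg, pointing down, from the measured pose"""
    o=telemetry.get_obs(); R0=R.from_quat(o["tool_rot"]).as_matrix()
    c,s=np.cos(np.radians(yaw)),np.sin(np.radians(yaw))
    Rt=np.array([[c,0,-s],[s,0,c],[0,-1,0]]).astype(float)
    # x=(c,s,0) y=(0,0,-1) z=x×y
    x=np.array([c,s,0]);y=np.array([0,0,-1.]);Rt=np.c_[x,y,np.cross(x,y)]
    dr=R.from_matrix(R0.T@Rt).as_rotvec(degrees=True); dp=R0.T@(np.array(p)-o["ee_pos"])
    print("at",o["ee_pos"].round(4),"yaw %.1f"%np.degrees(np.arctan2(R0[1,0],R0[0,0])),"-> dp",dp.round(4),"dr",dr.round(1))
E
python3 - <<'E'
from h import *
go((.5,0,.22),-17.6); go((.598,-.084,.1),-17.6)
E
```

```text
scene [[ 672. -319.]
 [ 538. -319.]] [ 605. -319.] 133.61975808383022 -0.01760018407572587
side [[ 678. -326.]
 [ 541. -324.]] [ 609. -325.] 136.92925309836207 -0.9399904082076008
[ 90.36835184 -74.08225798 -90.34904939]
at [0.1849 0.6486 0.2457] yaw -15.9 -> dp [ 0.4809  0.0266 -0.5373] dr [ 0.1  1.7 -0. ]
at [0.1849 0.6486 0.2457] yaw -15.9 -> dp [ 0.5981  0.1467 -0.591 ] dr [ 0.1  1.7 -0. ]
```

```bash
python3 -m crank '[{"dp":[0.48,0.027,-0.537],"dr":[0,1.7,0],"fingers":0.1},{"dp":[0.48,0.027,-0.537],"dr":[0,1.7,0],"fingers":0.1},{"dp":[0.48,0.027,-0.537],"dr":[0,1.7,0],"fingers":0.1},{"dp":[0.48,0.027,-0.537],"dr":[0,1.7,0],"fingers":0.1},{"dp":[0.48,0.027,-0.537],"dr":[0,1.7,0],"fingers":0.1},{"dp":[0.48,0.027,-0.537],"dr":[0,1.7,0],"fingers":0.1},{"dp":[0.48,0.027,-0.537],"dr":[0,1.7,0],"fingers":0.1},{"dp":[0.48,0.027,-0.537],"dr":[0,1.7,0],"fingers":0.1},{"dp":[0.48,0.027,-0.537],"dr":[0,1.7,0],"fingers":0.1},{"dp":[0.48,0.027,-0.537],"dr":[0,1.7,0],"fingers":0.1},{"dp":[0.48,0.027,-0.537],"dr":[0,1.7,0],"fingers":0.1},{"dp":[0.48,0.027,-0.537],"dr":[0,1.7,0],"fingers":0.1}]' 12
python3 - <<'E'
from h import *
go((.598,-.084,.06),-17.6)
E
```

```text
clock: 1.65
ee_pos: [0.5001, -0.0018, 0.2194]
tool_rot: [0.699, -0.109, 0.109, -0.698]
contact_force: [0.1, 0.3, 0.2]
gripper_width: 0.0394
at [ 0.5001 -0.0018  0.2194] yaw -17.8 -> dp [ 0.1183  0.1595 -0.0484] dr [ 0.  -0.2  0. ]
```

```bash
python3 -m crank '[{"dp":[0.118,0.08,-0.048],"dr":[0,0,0],"fingers":0.1},{"dp":[0.118,0.08,-0.048],"dr":[0,0,0],"fingers":0.1},{"dp":[0.118,0.08,-0.048],"dr":[0,0,0],"fingers":0.1},{"dp":[0.118,0.159,-0.048],"dr":[0,0,0],"fingers":0.1},{"dp":[0.118,0.159,-0.048],"dr":[0,0,0],"fingers":0.1},{"dp":[0.118,0.159,-0.048],"dr":[0,0,0],"fingers":0.1}]' 12
python3 - <<'E'
from h import *
go((.598,-.084,.014),-17.6)
im=cams.grab_frame("wrist");cv2.imwrite("pics/w1.png",im[:,:,::-1])
im=cams.grab_frame("side");cv2.imwrite("pics/s1.png",im[:,:,::-1])
E
```

```text
clock: 2.4
ee_pos: [0.5957, -0.0799, 0.0593]
tool_rot: [-0.699, 0.11, -0.107, 0.699]
contact_force: [1.4, 0.1, 0.8]
gripper_width: 0.0395
at [ 0.5957 -0.0799  0.0593] yaw -17.6 -> dp [ 0.0036  0.0453 -0.0032] dr [ 0.  -0.  -0.2]
```

View pics/w1.png

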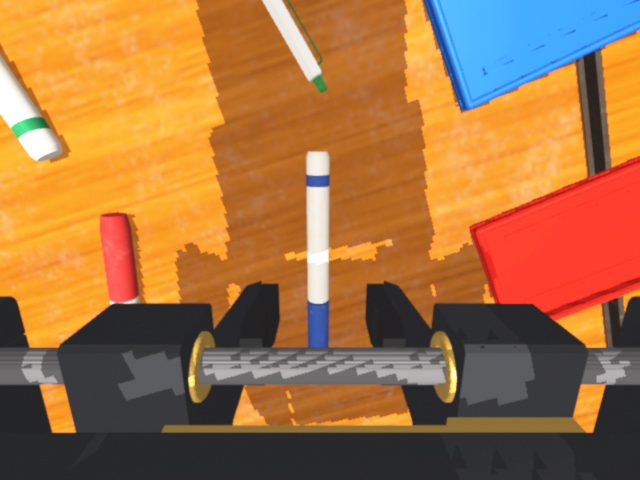

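View pics/s1.png

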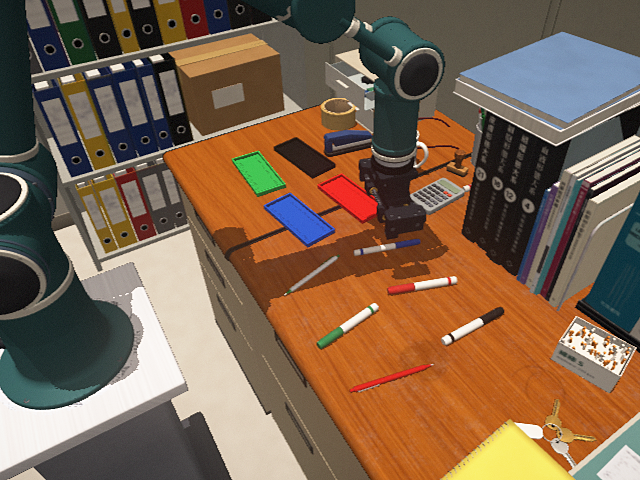

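The wrist view shows the blue marker (white end at (318,160), blue cap at (318,330)) centred between the jaws and aligned with them. Next I'll go down and close.

```bash
python3 -m crank '[{"dp":[0.002,0.03,-0.003],"dr":[0,0,0],"fingers":0.1},{"dp":[0.002,0.047,-0.003],"dr":[0,0,0],"fingers":0.1},{"dp":[0.002,0.047,-0.003],"dr":[0,0,0],"fingers":0.1},{"dp":[0.002,0.047,-0.003],"dr":[0,0,0],"fingers":1},{"dp":[0.002,0.047,-0.003],"dr":[0,0,0],"fingers":1},{"dp":[0.002,0.047,-0.003],"dr":[0,0,0],"fingers":1},{"dp":[0.002,0.047,-0.003],"dr":[0,0,0],"fingers":1}]' 12
```

```text
clock: 3.38
ee_pos: [0.5989, -0.0839, 0.0144]
tool_rot: [-0.699, 0.108, -0.109, 0.699]
contact_force: [-1.0, 0.4, 2.5]
gripper_width: 0.0102
```

```bash
python3 -m crank '[{"dp":[0,-0.05,0],"dr":[0,0,0],"fingers":1},{"dp":[0,-0.1,0],"dr":[0,0,0],"fingers":1},{"dp":[-0.06,-0.1,0],"dr":[0,0,0],"fingers":1}]' 12
python3 - <<'E'
from h import *
go((.487,.09,.06),-82)
im=cams.grab_frame("wrist");cv2.imwrite("pics/w2.png",im[:,:,::-1])
E
```

```text
clock: 3.75
ee_pos: [0.5487, -0.0673, 0.1205]
tool_rot: [0.699, -0.103, 0.114, -0.699]
contact_force: [-0.2, 0.7, 0.2]
gripper_width: 0.0098
at [ 0.5487 -0.0673  0.1205] yaw -17.7 -> dp [-0.1075  0.0591  0.131 ] dr [-0.6 64.3  0.7]
```

View pics/w2.png

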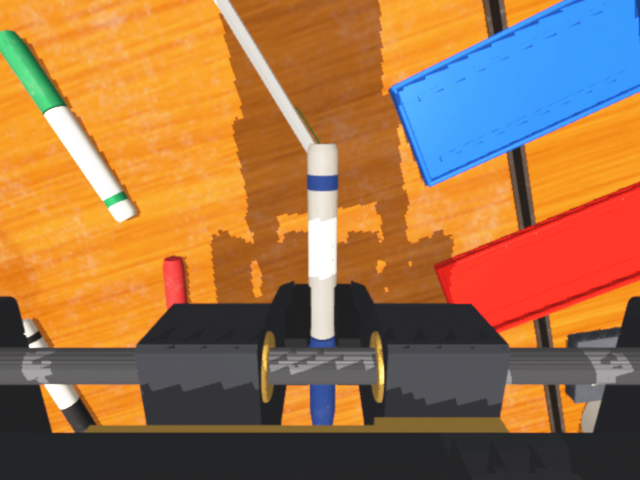

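The marker is held, aligned with the tool (318–322 px columns). I'll carry it over the blue tray next.

```bash
python3 -m crank '[{"dp":[-0.1,0,0.05],"dr":[0,10.5,0],"fingers":1},{"dp":[-0.105,0,0.13],"dr":[0,21,0],"fingers":1},{"dp":[-0.105,0,0.13],"dr":[0,31.5,0],"fingers":1},{"dp":[-0.105,0,0.13],"dr":[0,42,0],"fingers":1},{"dp":[-0.105,0,0.13],"dr":[0,52.5,0],"fingers":1},{"dp":[-0.105,0,0.13],"dr":[0,64,0],"fingers":1},{"dp":[-0.105,0.06,0.13],"dr":[0,64,0],"fingers":1},{"dp":[-0.105,0.06,0.13],"dr":[0,64,0],"fingers":1},{"dp":[-0.105,0.06,0.13],"dr":[0,64,0],"fingers":1}]' 12
python3 - <<'E'
from h import *
go((.487,.09,.019),-82)
im=cams.grab_frame("wrist");cv2.imwrite("pics/w3.png",im[:,:,::-1])
im=cams.grab_frame("scene");cv2.imwrite("pics/c3.png",im[:,:,::-1])
E
```

```text
clock: 4.92
ee_pos: [0.4806, 0.09, 0.0542]
tool_rot: [0.535, -0.462, 0.462, -0.535]
contact_force: [0.8, -0.3, 0.8]
gripper_width: 0.0102
at [0.4806 0.09   0.0542] yaw -81.6 -> dp [0.0009 0.0352 0.0064] dr [ 0.   0.4 -0. ]
```

View pics/w3.png

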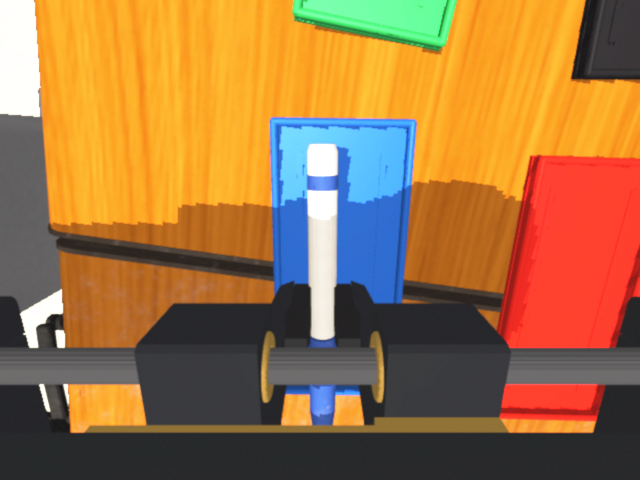

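View pics/c3.png

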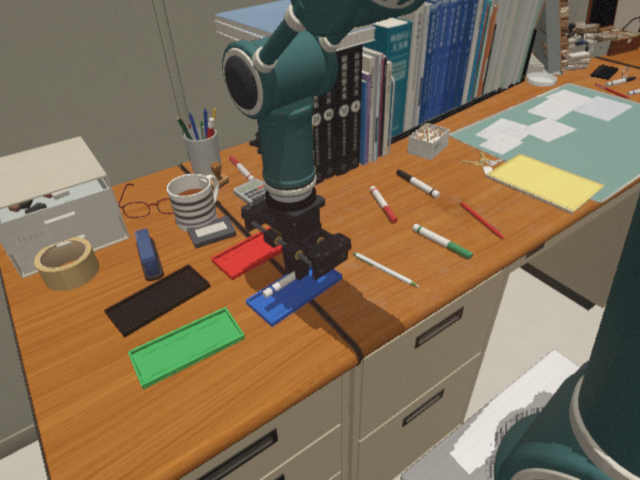

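```bash
cat >> h.py <<'E'
def wray(uv,z,o):
    c=cams.calibration("wrist"); K=c["intrinsics"]; H=c["hand_eye"]; R0=R.from_quat(o["tool_rot"]).as_matrix()
    uv=np.atleast_2d(uv).astype(float); d=np.linalg.solve(K,np.c_[uv,np.ones(len(uv))].T)
    d=(R0@H[:3,:3]@d).T; p=R0@H[:3,3]+o["ee_pos"]; return p+d*((z-p[2])/d[:,2])[:,None]
E
python3 - <<'E'
from h import *
o=telemetry.get_obs(); print(o["ee_pos"])
print(wray([(272,120),(414,121),(275,393),(360,393)],.011,o).round(4))
print("marker far end",wray([(322,146)],.047,o).round(4))
E
```

```text
[0.48212637 0.09016899 0.05559745]
[[0.4444 0.1661 0.011 ]
 [0.5139 0.1759 0.011 ]
 [0.4634 0.0066 0.011 ]
 [0.5156 0.0142 0.011 ]]
marker far end [[0.4705 0.1582 0.047 ]]
```

```bash
python3 -m crank '[{"dp":[0,0.02,0.006],"dr":[0,0,0],"fingers":1},{"dp":[0,0.037,0.006],"dr":[0,0,0],"fingers":1},{"dp":[0,0.037,0.006],"dr":[0,0,0],"fingers":1},{"dp":[0,0.037,0.006],"dr":[0,0,0],"fingers":1}]' 12
python3 - <<'E'
from h import *
go((.488,.091,.018),-82)
E
```

```text
clock: 5.52
ee_pos: [0.4861, 0.0908, 0.017]
tool_rot: [0.535, -0.462, 0.462, -0.535]
contact_force: [0.1, 1.1, -0.4]
gripper_width: 0.0105
at [0.4861 0.0908 0.017 ] yaw -81.6 -> dp [ 0.0001 -0.001   0.0019] dr [ 0.   0.4 -0. ]
```

```bash
python3 -m crank '[{"dp":[0,0,0],"dr":[0,0,0],"fingers":0.45},{"dp":[0,0,0],"dr":[0,0,0],"fingers":0.45},{"dp":[0,0,0],"dr":[0,0,0],"fingers":0.45},{"dp":[0,-0.03,0],"dr":[0,0,0],"fingers":0.45},{"dp":[0,-0.09,0],"dr":[0,0,0],"fingers":0.1},{"dp":[0,-0.14,0],"dr":[0,0,0],"fingers":0.1},{"dp":[0,-0.14,0],"dr":[0,0,0],"fingers":0.1}]' 12
python3 - <<'E'
from h import *
im=cams.grab_frame("wrist");cv2.imwrite("pics/w4.png",im[:,:,::-1])
go((.5935,-.2025,.06),-19.5)
E
```

```text
clock: 6.4
ee_pos: [0.4902, 0.0914, 0.162]
tool_rot: [-0.532, 0.46, -0.465, 0.538]
contact_force: [0.4, -0.5, -0.0]
gripper_width: 0.0394
at [0.4881 0.0911 0.1592] yaw -81.6 -> dp [0.3058 0.0995 0.0609] dr [ -0.3 -62.1   0.2]
```

View pics/w4.png

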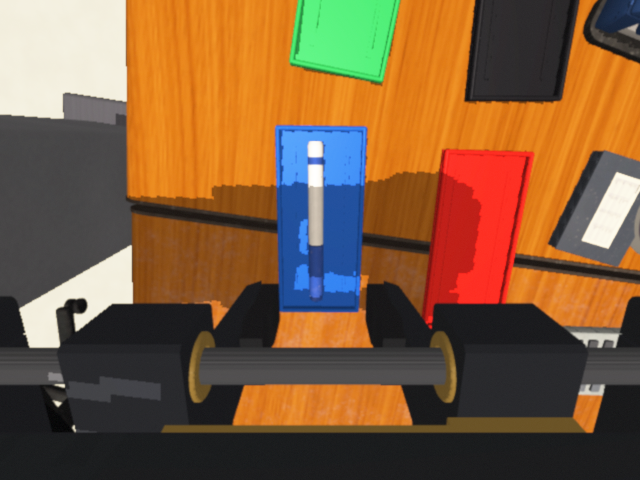

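The blue marker lies inside the blue tray (marker rows 142–298, tray rows 128–310). Next is the red one.

```bash
python3 -m crank '[{"dp":[0.05,0,0],"dr":[0,-10.5,0],"fingers":0.1},{"dp":[0.1,0,0],"dr":[0,-21,0],"fingers":0.1},{"dp":[0.15,0,0],"dr":[0,-31.5,0],"fingers":0.1},{"dp":[0.2,0,0.02],"dr":[0,-42,0],"fingers":0.1},{"dp":[0.25,0,0.03],"dr":[0,-52.5,0],"fingers":0.1},{"dp":[0.306,0,0.061],"dr":[0,-62,0],"fingers":0.1},{"dp":[0.306,0.05,0.061],"dr":[0,-62,0],"fingers":0.1},{"dp":[0.306,0.1,0.061],"dr":[0,-62,0],"fingers":0.1},{"dp":[0.306,0.1,0.061],"dr":[0,-62,0],"fingers":0.1},{"dp":[0.306,0.1,0.061],"dr":[0,-62,0],"fingers":0.1}]' 12
python3 - <<'E'
from h import *
im=cams.grab_frame("wrist");cv2.imwrite("pics/w5.png",im[:,:,::-1])
go((.5935,-.2025,.013),-19.5)
E
```

```text
clock: 7.7
ee_pos: [0.5912, -0.2028, 0.0567]
tool_rot: [-0.697, 0.121, -0.12, 0.697]
contact_force: [-0.1, 0.3, 0.6]
gripper_width: 0.0399
at [ 0.5924 -0.2032  0.0582] yaw -19.6 -> dp [0.0007 0.0452 0.001 ] dr [ 0.  -0.1  0.1]
```

View pics/w5.png

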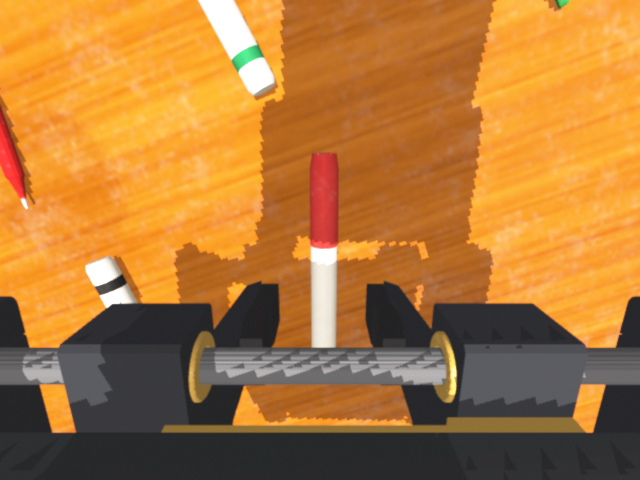

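The red marker is centred between the jaws (columns 310–338). I'll go down, grip, lift and draw back.

```bash
python3 -m crank '[{"dp":[0,0.03,0],"dr":[0,0,0],"fingers":0.1},{"dp":[0,0.045,0.001],"dr":[0,0,0],"fingers":0.1},{"dp":[0,0.045,0.001],"dr":[0,0,0],"fingers":0.1},{"dp":[0,0.045,0.001],"dr":[0,0,0],"fingers":1},{"dp":[0,0.045,0.001],"dr":[0,0,0],"fingers":1},{"dp":[0,0.045,0.001],"dr":[0,0,0],"fingers":1},{"dp":[0,0.045,0.001],"dr":[0,0,0],"fingers":1}]' 12
python3 -m crank '[{"dp":[0,-0.05,0],"dr":[0,0,0],"fingers":1},{"dp":[0,-0.1,0],"dr":[0,0,0],"fingers":1},{"dp":[-0.06,-0.1,0],"dr":[0,0,0],"fingers":1},{"dp":[-0.09,-0.1,0],"dr":[0,0,0],"fingers":1},{"dp":[-0.09,-0.1,0],"dr":[0,0,0],"fingers":1}]' 12
python3 - <<'E'
from h import *
im=cams.grab_frame("wrist");cv2.imwrite("pics/w6.png",im[:,:,::-1])
go((.62,.09,.06),-83)
go((.615,.09,.06),-83)
E
```

```text
clock: 8.62
ee_pos: [0.5923, -0.2023, 0.0125]
tool_rot: [0.697, -0.12, 0.121, -0.697]
contact_force: [-0.5, 0.0, 3.5]
gripper_width: 0.0119
clock: 9.25
ee_pos: [0.5048, -0.171, 0.1114]
tool_rot: [-0.697, 0.121, -0.12, 0.697]
contact_force: [-0.9, -0.3, -0.5]
gripper_width: 0.0123
at [ 0.5066 -0.1717  0.1118] yaw -19.6 -> dp [0.0189 0.0519 0.2846] dr [-0.  63.4  0. ]
at [ 0.5066 -0.1717  0.1118] yaw -19.6 -> dp [0.0142 0.0519 0.2829] dr [-0.  63.4  0. ]
```

View pics/w6.png

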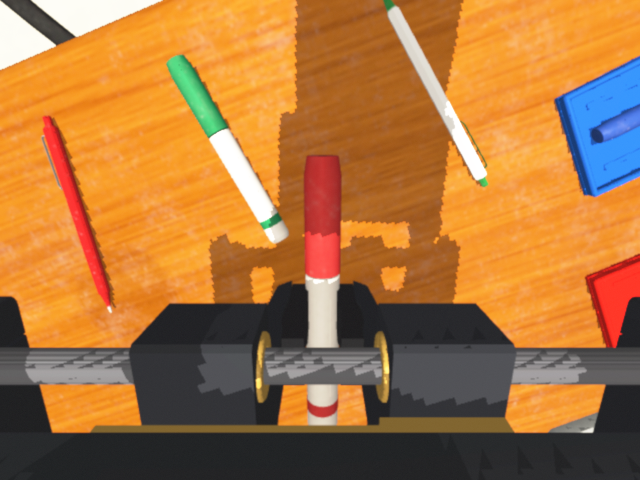

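```bash
python3 -m crank '[{"dp":[-0.02,0,0.05],"dr":[0,10.5,0],"fingers":1},{"dp":[-0.02,0,0.1],"dr":[0,21,0],"fingers":1},{"dp":[-0.02,0,0.15],"dr":[0,31.5,0],"fingers":1},{"dp":[0,0,0.2],"dr":[0,42,0],"fingers":1},{"dp":[0.015,0,0.25],"dr":[0,52.5,0],"fingers":1},{"dp":[0.016,0,0.283],"dr":[0,63.4,0],"fingers":1},{"dp":[0.016,0.05,0.283],"dr":[0,63.4,0],"fingers":1},{"dp":[0.016,0.05,0.283],"dr":[0,63.4,0],"fingers":1},{"dp":[0.016,0.05,0.283],"dr":[0,63.4,0],"fingers":1}]' 12
python3 - <<'E'
from h import *
im=cams.grab_frame("wrist");cv2.imwrite("pics/w7.png",im[:,:,::-1])
go((.62,.09,.016),-83)
o=telemetry.get_obs();print(wray([(262,110),(405,110)],.011,o).round(4))
E
```

```text
clock: 10.42
ee_pos: [0.6178, 0.0891, 0.062]
tool_rot: [0.529, -0.469, 0.469, -0.529]
contact_force: [0.0, 0.2, 0.4]
gripper_width: 0.0124
at [0.6184 0.0891 0.063 ] yaw -83.0 -> dp [-0.0007  0.047   0.0016] dr [-0.1 -0.   0. ]
[[0.5762 0.1703 0.011 ]
 [0.6485 0.1791 0.011 ]]
```

View pics/w7.png

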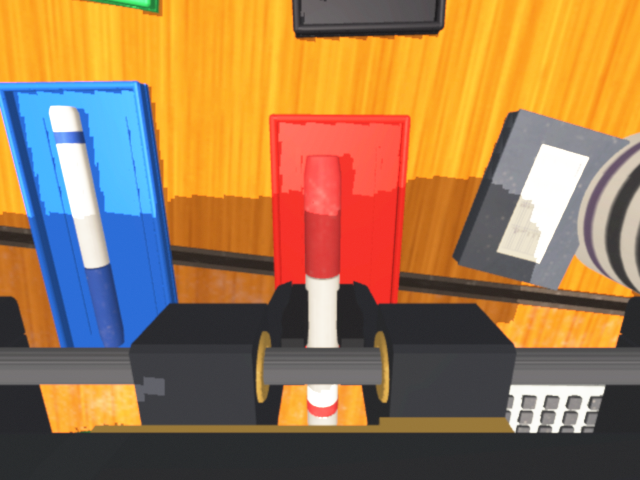

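The red tray's far edge spans columns 272–408 and the marker is about 5 mm off its midline. I'll shift, lower and release.

```bash
python3 -m crank '[{"dp":[-0.002,0.02,0.005],"dr":[0,0,0],"fingers":1},{"dp":[-0.002,0.045,0.005],"dr":[0,0,0],"fingers":1},{"dp":[-0.002,0.045,0.005],"dr":[0,0,0],"fingers":1},{"dp":[-0.002,0.045,0.005],"dr":[0,0,0],"fingers":1}]' 12
python3 -m crank '[{"dp":[0,0,0],"dr":[0,0,0],"fingers":0.45},{"dp":[0,0,0],"dr":[0,0,0],"fingers":0.45},{"dp":[0,0,0],"dr":[0,0,0],"fingers":0.45},{"dp":[0,-0.03,0],"dr":[0,0,0],"fingers":0.45},{"dp":[0,-0.09,0],"dr":[0,0,0],"fingers":0.1},{"dp":[0,-0.14,0],"dr":[0,0,0],"fingers":0.1},{"dp":[0,-0.14,0],"dr":[0,0,0],"fingers":0.1}]' 12
python3 - <<'E'
from h import *
im=cams.grab_frame("wrist");cv2.imwrite("pics/w8.png",im[:,:,::-1])
go((.4275,-.2075,.06),8.6)
E
```

```text
clock: 10.98
ee_pos: [0.6218, 0.0918, 0.017]
tool_rot: [0.53, -0.469, 0.469, -0.529]
contact_force: [-0.3, 1.2, -0.9]
gripper_width: 0.0123
clock: 11.85
ee_pos: [0.6257, 0.0925, 0.1631]
tool_rot: [-0.527, 0.466, -0.471, 0.532]
contact_force: [-0.1, -0.2, 0.2]
gripper_width: 0.0395
at [0.6236 0.0922 0.1599] yaw -83.0 -> dp [ 0.2736  0.0985 -0.2316] dr [ -0.3 -91.6   0.3]
```

View pics/w8.png

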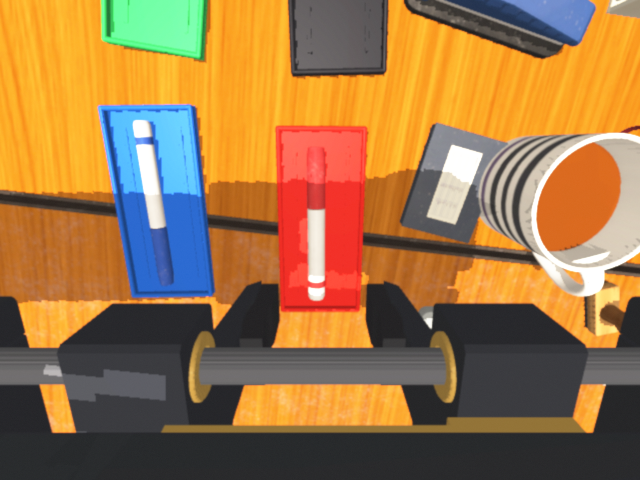

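The red marker lies inside the red tray (rows 148–300 within 128–310). Next is green.

```bash
python3 -m crank '[{"dp":[0.03,0,-0.05],"dr":[0,-10.5,0],"fingers":0.1},{"dp":[0.06,0,-0.1],"dr":[0,-21,0],"fingers":0.1},{"dp":[0.1,0,-0.14],"dr":[0,-31.5,0],"fingers":0.1},{"dp":[0.14,0,-0.18],"dr":[0,-42,0],"fingers":0.1},{"dp":[0.18,0,-0.21],"dr":[0,-52.5,0],"fingers":0.1},{"dp":[0.22,0,-0.23],"dr":[0,-63,0],"fingers":0.1},{"dp":[0.25,0,-0.232],"dr":[0,-73.5,0],"fingers":0.1},{"dp":[0.274,0,-0.232],"dr":[0,-84,0],"fingers":0.1},{"dp":[0.274,0.05,-0.232],"dr":[0,-91.6,0],"fingers":0.1},{"dp":[0.274,0.1,-0.232],"dr":[0,-91.6,0],"fingers":0.1},{"dp":[0.274,0.1,-0.232],"dr":[0,-91.6,0],"fingers":0.1},{"dp":[0.274,0.1,-0.232],"dr":[0,-91.6,0],"fingers":0.1}]' 12
python3 - <<'E'
from h import *
im=cams.grab_frame("wrist");cv2.imwrite("pics/w9.png",im[:,:,::-1])
go((.4275,-.2075,.0125),8.6); print(telemetry.get_obs()["joint_pos"].round(2))
E
```

```text
clock: 13.4
ee_pos: [0.4247, -0.2081, 0.0569]
tool_rot: [-0.705, -0.053, 0.053, 0.705]
contact_force: [-0.7, -0.8, -0.5]
gripper_width: 0.0396
at [ 0.4257 -0.2086  0.058 ] yaw 8.6 -> dp [0.0018 0.0455 0.0009] dr [ 0.1 -0.   0.1]
[-0.51  0.09  2.19 -0.    0.86 -2.23]
```

View pics/w9.png

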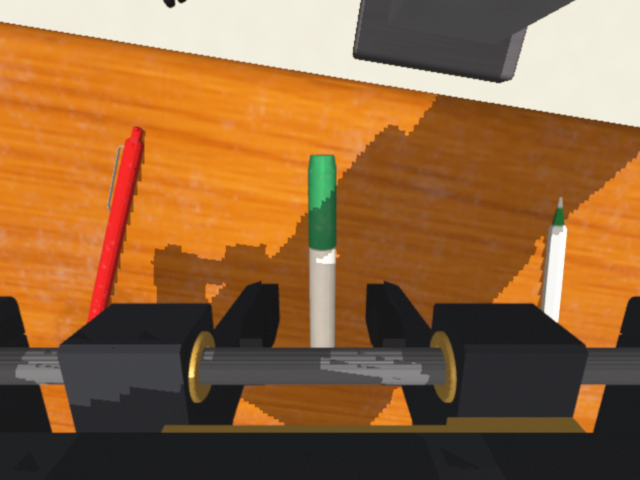

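Centred again (columns 308–336), and the pens are well clear. I'll grip and lift.

```bash
python3 -m crank '[{"dp":[0,0.03,0],"dr":[0,0,0],"fingers":0.1},{"dp":[0.001,0.045,0.001],"dr":[0,0,0],"fingers":0.1},{"dp":[0.001,0.045,0.001],"dr":[0,0,0],"fingers":0.1},{"dp":[0.001,0.045,0.001],"dr":[0,0,0],"fingers":1},{"dp":[0.001,0.045,0.001],"dr":[0,0,0],"fingers":1},{"dp":[0.001,0.045,0.001],"dr":[0,0,0],"fingers":1},{"dp":[0.001,0.045,0.001],"dr":[0,0,0],"fingers":1}]' 12
python3 -m crank '[{"dp":[0,-0.05,0],"dr":[0,0,0],"fingers":1},{"dp":[0,-0.1,0],"dr":[0,0,0],"fingers":1},{"dp":[0.03,-0.1,0.03],"dr":[0,0,0],"fingers":1},{"dp":[0.03,-0.1,0.03],"dr":[0,0,0],"fingers":1}]' 12
python3 - <<'E'
from h import *
im=cams.grab_frame("wrist");cv2.imwrite("pics/w10.png",im[:,:,::-1])
go((.485,.29,.06),-92.6)
E
```

```text
clock: 14.32
ee_pos: [0.4261, -0.2074, 0.0124]
tool_rot: [0.705, 0.053, -0.053, -0.705]
contact_force: [-0.3, 0.3, 3.8]
gripper_width: 0.0121
clock: 14.82
ee_pos: [0.4522, -0.172, 0.1128]
tool_rot: [0.705, 0.055, -0.053, -0.705]
contact_force: [-0.4, 0.5, -0.6]
gripper_width: 0.0122
at [ 0.451  -0.1724  0.1119] yaw 8.7 -> dp [0.1036 0.0517 0.4519] dr [  0.  101.3   0. ]
```

View pics/w10.png

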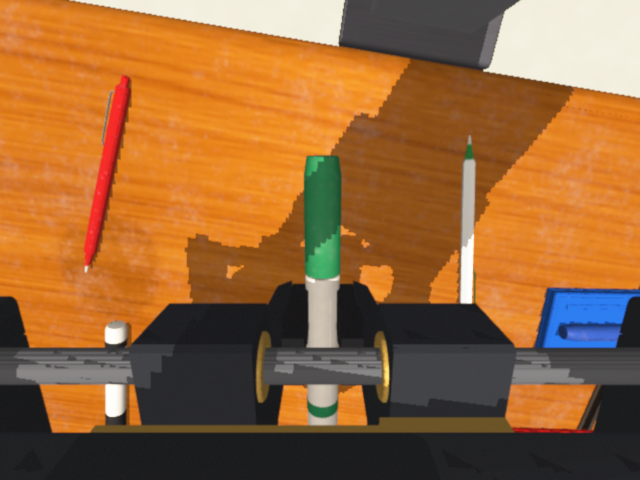

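```bash
python3 -m crank '[{"dp":[0.01,0,0.05],"dr":[0,10.5,0],"fingers":1},{"dp":[0.02,0,0.1],"dr":[0,21,0],"fingers":1},{"dp":[0.03,0,0.15],"dr":[0,31.5,0],"fingers":1},{"dp":[0.045,0,0.2],"dr":[0,42,0],"fingers":1},{"dp":[0.055,0,0.25],"dr":[0,52.5,0],"fingers":1},{"dp":[0.07,0,0.3],"dr":[0,63,0],"fingers":1},{"dp":[0.08,0,0.35],"dr":[0,73.5,0],"fingers":1},{"dp":[0.09,0,0.4],"dr":[0,84,0],"fingers":1},{"dp":[0.104,0,0.452],"dr":[0,94.5,0],"fingers":1},{"dp":[0.104,0.02,0.452],"dr":[0,101.3,0],"fingers":1},{"dp":[0.104,0.05,0.452],"dr":[0,101.3,0],"fingers":1},{"dp":[0.104,0.05,0.452],"dr":[0,101.3,0],"fingers":1}]' 12
python3 - <<'E'
from h import *
im=cams.grab_frame("wrist");cv2.imwrite("pics/w11.png",im[:,:,::-1])
go((.485,.29,.0165),-92.6)
E
```

```text
clock: 16.38
ee_pos: [0.4832, 0.2873, 0.0581]
tool_rot: [-0.491, 0.512, -0.511, 0.485]
contact_force: [-0.6, -0.4, -0.5]
gripper_width: 0.0123
at [0.4846 0.288  0.0598] yaw -92.7 -> dp [-0.0022  0.0433  0.0005] dr [ 0.2 -0.1  0.2]
```

View pics/w11.png

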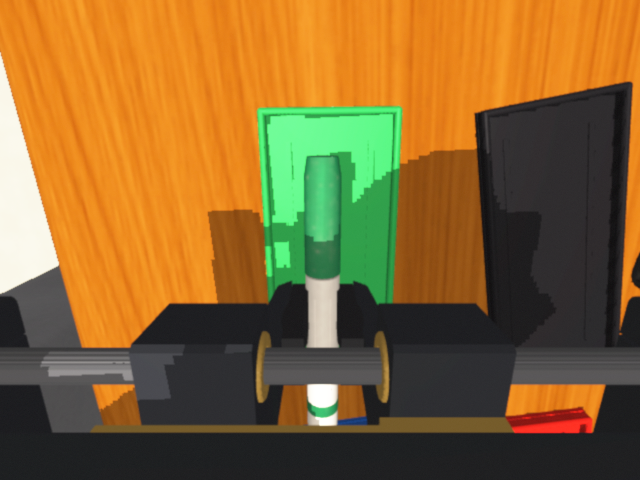

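```bash
python3 - <<'E'
from h import *
o=telemetry.get_obs(); P=wray([(258,109),(401,108)],.011,o); print(P.round(4)); m=P.mean(0)
a=np.radians(-92.6); print("centre",m[:2]+.081*np.array([np.cos(a),np.sin(a)]),o["ee_pos"])
E
```

```text
[[0.4548 0.375  0.011 ]
 [0.5262 0.3721 0.011 ]]
centre [0.48681934 0.29265337] [0.48460985 0.28795946 0.05981878]
```

Centre (0.487, 0.292) agrees with the first estimate within 3 mm.

```bash
python3 -m crank '[{"dp":[-0.004,0.02,0.002],"dr":[0,0,0],"fingers":1},{"dp":[-0.004,0.043,0.002],"dr":[0,0,0],"fingers":1},{"dp":[-0.004,0.043,0.002],"dr":[0,0,0],"fingers":1},{"dp":[-0.004,0.043,0.002],"dr":[0,0,0],"fingers":1}]' 12
python3 -m crank '[{"dp":[0,0,0],"dr":[0,0,0],"fingers":0.45},{"dp":[0,0,0],"dr":[0,0,0],"fingers":0.45},{"dp":[0,0,0],"dr":[0,0,0],"fingers":0.45},{"dp":[0,-0.03,0],"dr":[0,0,0],"fingers":0.45},{"dp":[0,-0.09,0],"dr":[0,0,0],"fingers":0.1},{"dp":[0,-0.14,0],"dr":[0,0,0],"fingers":0.1},{"dp":[0,-0.14,0],"dr":[0,0,0],"fingers":0.1}]' 12
python3 - <<'E'
from h import *
im=cams.grab_frame("wrist");cv2.imwrite("pics/w12.png",im[:,:,::-1])
go((.45,-.25,.16),-0.5)
go((.607,-.322,.06),-0.5)
E
```

```text
clock: 16.92
ee_pos: [0.4889, 0.2936, 0.0192]
tool_rot: [0.488, -0.512, 0.512, -0.488]
contact_force: [0.1, -0.0, -0.2]
gripper_width: 0.0121
clock: 17.8
ee_pos: [0.4918, 0.2954, 0.1647]
tool_rot: [0.484, -0.511, 0.513, -0.492]
contact_force: [0.3, 0.0, -0.2]
gripper_width: 0.0397
at [0.49   0.2944 0.1616] yaw -92.7 -> dp [ 5.456e-01 -1.000e-04 -1.420e-02] dr [ -0.4 -92.2   0.1]
at [0.49   0.2944 0.1616] yaw -92.7 -> dp [0.6104 0.1005 0.1455] dr [ -0.4 -92.2   0.1]
```

View pics/w12.png

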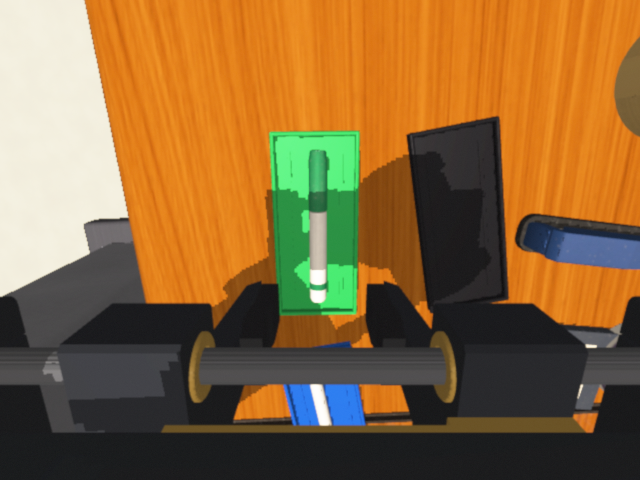

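The green marker lies inside the green tray (rows 150–302 within 132–315). Black comes next, by way of a drawn-back waypoint.

```bash
python3 -m crank '[{"dp":[0.05,0,-0.005],"dr":[0,-10.5,0],"fingers":0.1},{"dp":[0.1,0,-0.01],"dr":[0,-21,0],"fingers":0.1},{"dp":[0.15,0,-0.014],"dr":[0,-31.5,0],"fingers":0.1},{"dp":[0.2,0,-0.014],"dr":[0,-42,0],"fingers":0.1},{"dp":[0.26,0,-0.014],"dr":[0,-52.5,0],"fingers":0.1},{"dp":[0.32,0,-0.014],"dr":[0,-63,0],"fingers":0.1},{"dp":[0.38,0,-0.014],"dr":[0,-73.5,0],"fingers":0.1},{"dp":[0.44,0,-0.014],"dr":[0,-84,0],"fingers":0.1},{"dp":[0.5,0,-0.014],"dr":[0,-92.2,0],"fingers":0.1},{"dp":[0.546,0,-0.014],"dr":[0,-92.2,0],"fingers":0.1},{"dp":[0.546,0,-0.014],"dr":[0,-92.2,0],"fingers":0.1},{"dp":[0.546,0,-0.014],"dr":[0,-92.2,0],"fingers":0.1}]' 12
python3 - <<'E'
from h import *
im=cams.grab_frame("wrist");cv2.imwrite("pics/w13.png",im[:,:,::-1])
o=telemetry.get_obs()
go((.607,-.322,.06),-0.5); print(o["joint_pos"].round(2))
im=cams.grab_frame("side");cv2.imwrite("pics/s13.png",im[:,:,::-1])
measure("side",im,["pwhite","pred","mblack"])
E
```

```text
clock: 19.35
ee_pos: [0.4474, -0.2512, 0.157]
tool_rot: [-0.706, 0.005, -0.003, 0.708]
contact_force: [0.7, 0.5, -0.1]
gripper_width: 0.0398
at [ 0.4476 -0.2502  0.1572] yaw -0.6 -> dp [ 0.1604  0.0967 -0.0704] dr [-0.1 -0.1 -0.1]
[-0.56  0.03  2.04  0.    1.07 -2.12]
side mblack c=610,-322 L=139 W=16 long axis deg=-0.7 551
side pwhite c=436,-68 L=143 W=13 long axis deg=15.2 303
side pred c=433,-331 L=143 W=12 long axis deg=-12.1 486
```

```bash
python3 -m crank '[{"dp":[0.06,0,-0.03],"dr":[0,0,0],"fingers":0.1},{"dp":[0.12,0,-0.06],"dr":[0,0,0],"fingers":0.1},{"dp":[0.161,0.03,-0.071],"dr":[0,0,0],"fingers":0.1},{"dp":[0.161,0.08,-0.071],"dr":[0,0,0],"fingers":0.1},{"dp":[0.161,0.098,-0.071],"dr":[0,0,0],"fingers":0.1},{"dp":[0.161,0.098,-0.071],"dr":[0,0,0],"fingers":0.1}]' 12
python3 - <<'E'
from h import *
im=cams.grab_frame("wrist");cv2.imwrite("pics/w14.png",im[:,:,::-1])
go((.607,-.322,.0125),-0.5)
E
```

```text
clock: 20.2
ee_pos: [0.6073, -0.3213, 0.0588]
tool_rot: [-0.706, 0.004, -0.001, 0.708]
contact_force: [-1.0, -0.0, 0.8]
gripper_width: 0.0394
at [ 0.6086 -0.3225  0.061 ] yaw -0.5 -> dp [-0.0016  0.0485  0.0004] dr [-0.  0. -0.]
```

View pics/w14.png

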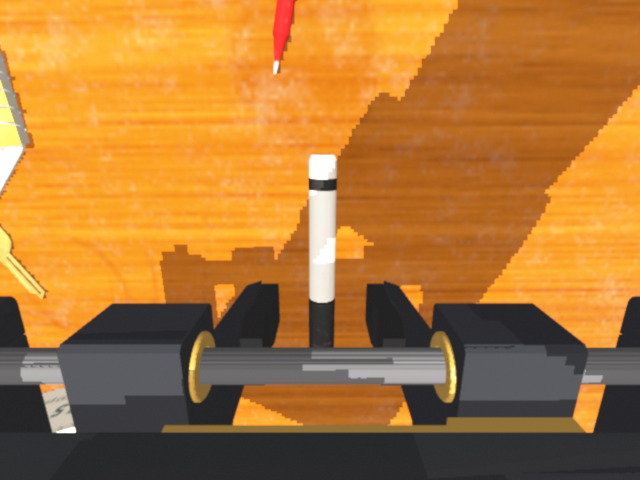

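```bash
python3 -m crank '[{"dp":[0,0.03,0],"dr":[0,0,0],"fingers":0.1},{"dp":[0,0.048,0],"dr":[0,0,0],"fingers":0.1},{"dp":[0,0.048,0],"dr":[0,0,0],"fingers":0.1},{"dp":[0,0.048,0],"dr":[0,0,0],"fingers":1},{"dp":[0,0.048,0],"dr":[0,0,0],"fingers":1},{"dp":[0,0.048,0],"dr":[0,0,0],"fingers":1},{"dp":[0,0.048,0],"dr":[0,0,0],"fingers":1}]' 12
python3 -m crank '[{"dp":[0,-0.05,0],"dr":[0,0,0],"fingers":1},{"dp":[0,-0.1,0],"dr":[0,0,0],"fingers":1},{"dp":[-0.05,-0.12,0.02],"dr":[0,0,0],"fingers":1},{"dp":[-0.11,-0.12,0.04],"dr":[0,0,0],"fingers":1},{"dp":[-0.14,-0.12,0.07],"dr":[0,0,0],"fingers":1},{"dp":[-0.14,-0.12,0.12],"dr":[0,0,0],"fingers":1},{"dp":[-0.14,-0.12,0.12],"dr":[0,0,0],"fingers":1}]' 12
python3 - <<'E'
from h import *
im=cams.grab_frame("wrist");cv2.imwrite("pics/w15.png",im[:,:,::-1])
go((.48,.28,.13),-82); go((.607,.288,.06),-82)
E
```

```text
clock: 21.12
ee_pos: [0.6094, -0.3241, 0.0137]
tool_rot: [0.707, -0.003, 0.004, -0.707]
contact_force: [-0.5, 1.0, 3.4]
gripper_width: 0.0119
clock: 22.0
ee_pos: [0.4689, -0.2, 0.1325]
tool_rot: [-0.707, 0.002, -0.002, 0.707]
contact_force: [-0.2, -0.5, 0.4]
gripper_width: 0.0121
at [ 0.4697 -0.2015  0.1329] yaw -0.4 -> dp [0.0071 0.0027 0.4816] dr [ 0.  81.6  0. ]
at [ 0.4697 -0.2015  0.1329] yaw -0.4 -> dp [0.134  0.0727 0.4905] dr [ 0.  81.6  0. ]
```

View pics/w15.png

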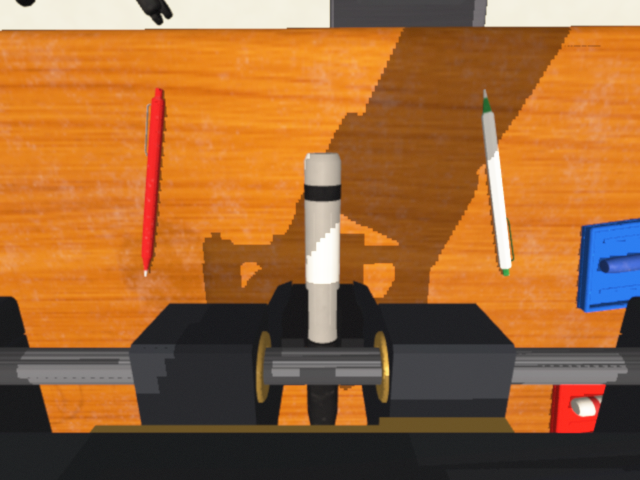

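```bash
python3 -m crank '[{"dp":[0,0,0.05],"dr":[0,10.5,0],"fingers":1},{"dp":[0,0,0.1],"dr":[0,21,0],"fingers":1},{"dp":[0,0,0.16],"dr":[0,31.5,0],"fingers":1},{"dp":[0,0,0.22],"dr":[0,42,0],"fingers":1},{"dp":[0,0,0.28],"dr":[0,52.5,0],"fingers":1},{"dp":[0.01,0,0.34],"dr":[0,63,0],"fingers":1},{"dp":[0.03,0,0.4],"dr":[0,73.5,0],"fingers":1},{"dp":[0.06,0,0.45],"dr":[0,81.6,0],"fingers":1},{"dp":[0.11,0,0.49],"dr":[0,81.6,0],"fingers":1},{"dp":[0.127,0.02,0.49],"dr":[0,81.6,0],"fingers":1},{"dp":[0.127,0.05,0.49],"dr":[0,81.6,0],"fingers":1},{"dp":[0.127,0.05,0.49],"dr":[0,81.6,0],"fingers":1}]' 12
python3 - <<'E'
from h import *
im=cams.grab_frame("wrist");cv2.imwrite("pics/w16.png",im[:,:,::-1])
go((.6,.288,.018),-82)
im=cams.grab_frame("side");cv2.imwrite("pics/s16.png",im[:,:,::-1])
E
```

```text
clock: 23.55
ee_pos: [0.6001, 0.285, 0.0789]
tool_rot: [0.535, -0.465, 0.464, -0.531]
contact_force: [0.1, 0.2, 0.0]
gripper_width: 0.0122
at [0.6009 0.2854 0.0809] yaw -82.1 -> dp [-0.0028  0.0629 -0.0003] dr [ 0.2 -0.1  0.1]
```

View pics/w16.png

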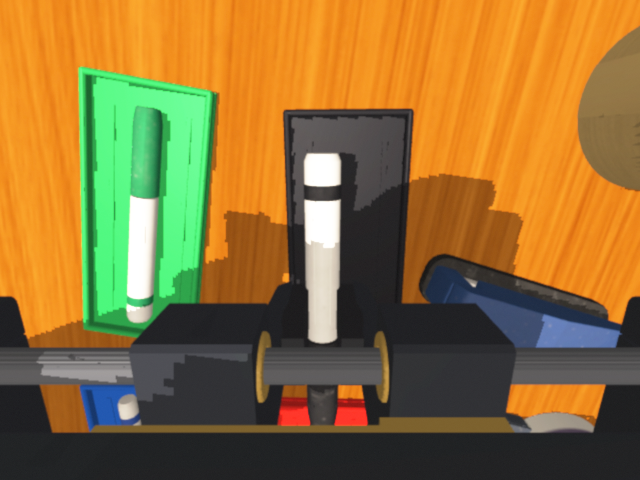

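View pics/s16.png

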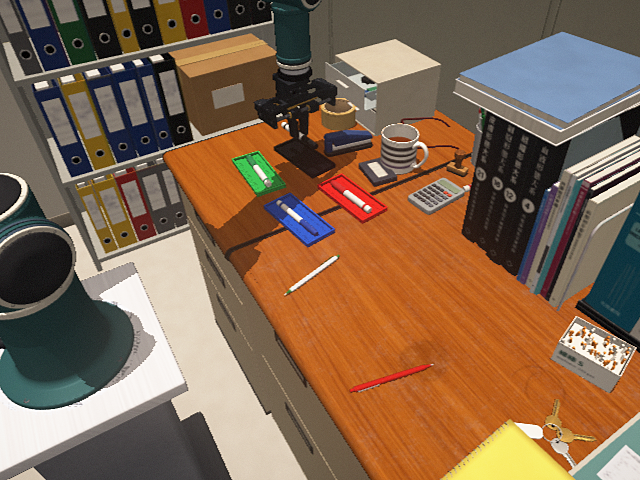

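```bash
python3 - <<'E'
from h import *
o=telemetry.get_obs(); P=wray([(285,111),(413,111)],.011,o); print(P.round(4)); m=P.mean(0)
a=np.radians(-82); print("centre",m[:2]+.081*np.array([np.cos(a),np.sin(a)]),o["ee_pos"])
print("stapler end base", wray([(425,285)],0.0,o), wray([(440,262)],0.03,o))
E
```

```text
[[0.5675 0.3684 0.011 ]
 [0.6387 0.3782 0.011 ]]
centre [0.61438774 0.29311555] [0.60168137 0.28568585 0.0824588 ]
stapler end base [[0.67249966 0.27131606 0.        ]] [[0.66676944 0.29817795 0.03      ]]
```

```bash
python3 -m crank '[{"dp":[-0.004,0.02,0.006],"dr":[0,0,0],"fingers":1},{"dp":[-0.004,0.045,0.006],"dr":[0,0,0],"fingers":1},{"dp":[-0.004,0.045,0.006],"dr":[0,0,0],"fingers":1}]' 12
python3 -m crank '[{"dp":[0,0.005,0],"dr":[0,0,0],"fingers":1},{"dp":[0,0.01,0],"dr":[0,0,0],"fingers":1},{"dp":[0,0.01,0],"dr":[0,0,0],"fingers":1}]' 12
python3 - <<'E'
from h import *
go((.607,.291,.019),-82)
im=cams.grab_frame("side");cv2.imwrite("pics/s17.png",cv2.resize(im[60:220,220:440,::-1],(770,560)))
E
```

```text
clock: 24.02
ee_pos: [0.6051, 0.2903, 0.0355]
tool_rot: [0.534, -0.465, 0.464, -0.532]
contact_force: [-0.7, 0.1, -1.5]
gripper_width: 0.0122
clock: 24.4
ee_pos: [0.6068, 0.2912, 0.0279]
tool_rot: [-0.533, 0.464, -0.464, 0.533]
contact_force: [0.2, 0.6, -0.8]
gripper_width: 0.0124
at [0.6068 0.2912 0.0279] yaw -82.1 -> dp [0.0002 0.0089 0.0002] dr [-0.  -0.1 -0. ]
```

View pics/s17.png

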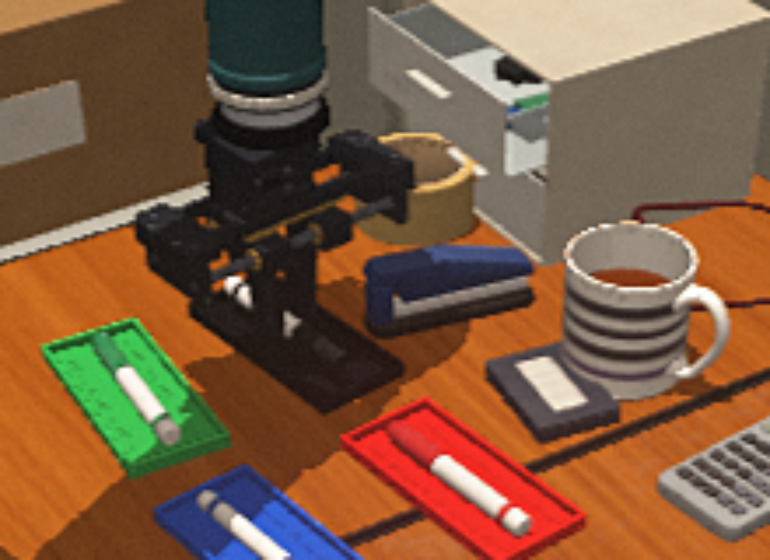

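The gripper's end stands clear above the stapler. I'll lower the last 8 mm and release.

```bash
python3 -m crank '[{"dp":[0,0.004,0],"dr":[0,0,0],"fingers":1},{"dp":[0,0.008,0],"dr":[0,0,0],"fingers":1},{"dp":[0,0.008,0],"dr":[0,0,0],"fingers":1}]' 12
python3 -m crank '[{"dp":[0,0,0],"dr":[0,0,0],"fingers":0.5},{"dp":[0,0,0],"dr":[0,0,0],"fingers":0.5},{"dp":[0,0,0],"dr":[0,0,0],"fingers":0.5},{"dp":[0,-0.03,0],"dr":[0,0,0],"fingers":0.5},{"dp":[0,-0.09,0],"dr":[0,0,0],"fingers":0.1},{"dp":[0,-0.14,0],"dr":[0,0,0],"fingers":0.1},{"dp":[0,-0.14,0],"dr":[0,0,0],"fingers":0.1}]' 12
python3 - <<'E'
from h import *
im=cams.grab_frame("wrist");cv2.imwrite("pics/w18.png",im[:,:,::-1])
go((.43,.0,.3),-82)
E
```

```text
clock: 24.82
ee_pos: [0.6063, 0.2909, 0.0191]
tool_rot: [0.534, -0.465, 0.464, -0.533]
contact_force: [0.2, 0.7, -0.2]
gripper_width: 0.0122
clock: 25.7
ee_pos: [0.6105, 0.2928, 0.1666]
tool_rot: [-0.529, 0.463, -0.466, 0.537]
contact_force: [0.4, -0.6, -0.2]
gripper_width: 0.0396
at [0.6085 0.2919 0.1631] yaw -82.1 -> dp [ 0.2645 -0.1386 -0.2161] dr [-0.3 -0.1 -0.1]
```

View pics/w18.png

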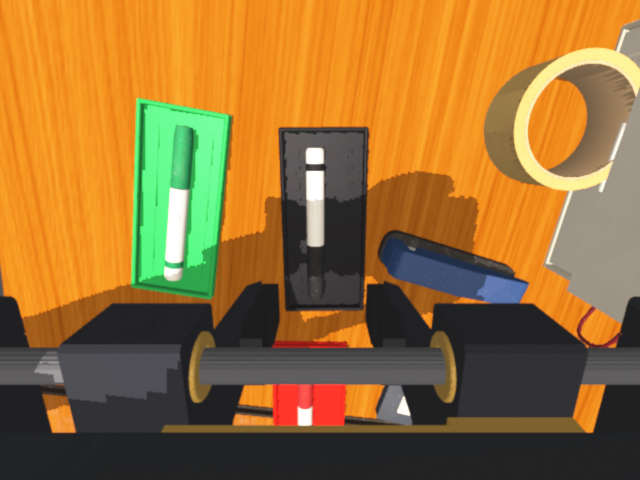

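The black marker lies in the black tray (rows 148–298 within 128–310). I'll move the arm out of the way and run a final check.

```bash
python3 -m crank '[{"dp":[0.03,-0.05,-0.03],"dr":[0,0,0],"fingers":0.1},{"dp":[0.08,-0.1,-0.07],"dr":[0,0,0],"fingers":0.1},{"dp":[0.12,-0.14,-0.12],"dr":[0,0,0],"fingers":0.1},{"dp":[0.16,-0.14,-0.16],"dr":[0,0,0],"fingers":0.1},{"dp":[0.2,-0.14,-0.2],"dr":[0,0,0],"fingers":0.1},{"dp":[0.26,-0.14,-0.21],"dr":[0,0,0],"fingers":0.1},{"dp":[0.26,-0.14,-0.21],"dr":[0,0,0],"fingers":0.1},{"dp":[0.26,-0.14,-0.21],"dr":[0,0,0],"fingers":0.1}]' 12
python3 - <<'E'
from h import *
for n in("scene","side"):
    im=cams.grab_frame(n); cv2.imwrite(f"pics/{n}F.png",im[:,:,::-1])
    measure(n,im,["pwhite","pred"])
    c=im[200:400,90:370] if n=="scene" else im[120:270,200:420]
    cv2.imwrite(f"pics/{n}Fc.png",cv2.resize(c[:,:,::-1],(784,560)))
E
```

```text
clock: 26.75
ee_pos: [0.4339, 0.0044, 0.2983]
tool_rot: [0.533, -0.466, 0.464, -0.532]
contact_force: [-0.2, 0.9, -0.3]
gripper_width: 0.0396
scene pwhite c=434,-67 L=144 W=14 long axis deg=14.4 373
scene pred c=431,-327 L=140 W=12 long axis deg=-11.6 208
side pwhite c=436,-67 L=143 W=14 long axis deg=14.1 305
side pred c=433,-330 L=143 W=12 long axis deg=-11.6 490
```

View pics/sceneFc.png

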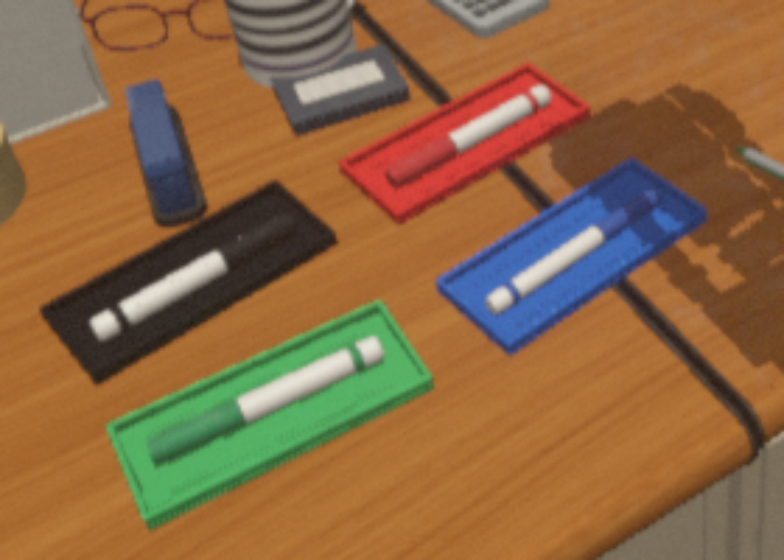

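View pics/sideFc.png

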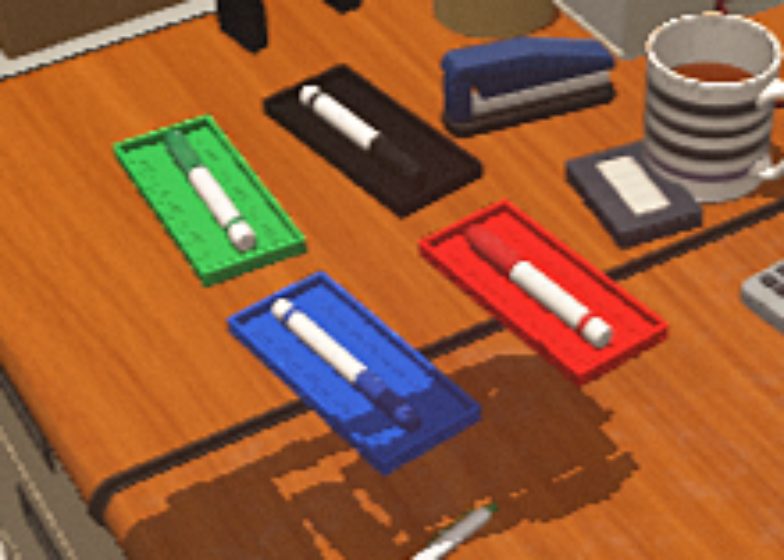

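All four lie flat inside their own trays, and the pens have not moved. I'm handing the job in.

```bash
python3 -c "
from cell import sign_off; print(sign_off())"
```

```text
the job is handed in; nothing more can be done
None
```

All four markers were picked up and laid in the trays of their own cap colours, and I handed the job in at about 27 s of the 109 s allowed.

- **Markers:** the final scene, side and wrist pictures show each marker lying flat, with both ends inside its tray and near the tray's centre. I judged this from the pictures and did not measure the markers' tilt.
- **Pens:** before and after positions agree within about 2 mm, which is measurement noise.
- **Arm:** it was parked clear of everything at z ≈ 0.30 m.
- **Disagreements:** the first scene and side views differed by about 14 mm on the black marker's centre and by about 6 mm (up to 9 mm for the black tray) on the tray centres. I re-measured the black marker by hand and checked the tray centres with the wrist camera before placing; those agreed with the averaged tray values to within about 7 mm.

No check failed. The hand-in itself gives no verdict.

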